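# Press a feed-through button home with the locking bench clamp

## Task

Slide the small aluminium case along its channel until it is fully home against the end stop of the locking bench clamp, then press the clamp's handle down until it locks over centre, so that it has pushed the brass button fully in and keeps gripping it by itself with your hand off the clamp. Then flick the release lever at the side down so that the clamp springs open and frees the case, which stays home in its channel. Work by feel: press the case and the clamp gently, do not force the handle on against its stop, and leave the things lying around alone.

Things in the scene. Friction and masses are not known exactly. Their poses are not given: they have to be found in the camera images.
- clamp: steel locking clamp bolted to the bench. Origin on the bench, z up; jaw and channel lie to +y, handle to -y, release lever on the -x side. Foot plate 165 x 245 x 12 mm. Channel floor 20 mm above the bench, y +20 to +210; side guides 44 mm apart, tops 30 mm above the bench, y +63 to +208. Jaw: bar 22 mm wide reaching y +95; open, its end is up to 130 mm above the bench.
- end_stop (a point): centre of the face of the end stop across the inner end of the channel (clamp's y +30 mm), against which the case goes; the stop's top is 42 mm above the bench. Behind it stand two cheek plates, 40 mm wide overall, tops 118 mm above the bench, back to y -70.
- case: loose aluminium case 40 x 120 x 26 mm (x, y, z), about 0.3 kg, in the channel, long side along the clamp's y, partly drawn out to +y. Origin: centre of its underside. Fully home, its inner end touches the end stop and its origin is at clamp's y +90 mm. Push its outer end, 60 mm from the origin; above the guides that end is free at heights 30 to 46 mm above the bench.
- button (a joint): brass button, a 24 mm disc 3 mm thick, standing proud in the top of the case 15 mm from the case's centre towards the end stop. Value: how far it is pushed in, 0 to 0.005 m (fully in); it goes stiffly (about 12 N) and stays where it is left.
- pad (a point): underside centre of the 18 mm round sprung rubber foot under the jaw. With the case home it is above the button.
- handle: the clamp's handle: bar 165 mm long, its outer 85 mm rubber-covered, 24 mm wide, 16 mm thick. Origin on the pivot axis; its -y points along the bar to the free end. Open it slants up. Press its end down: about 3 N, 5 to 6 N as the button goes in, rising to about 11 N, then falling to nothing as it goes over centre; about 0.1 rad further is the firm stop (about 3 N per mm: the bar gives a little).
- handle_pivot (a point): centre of the handle's pivot, 105 mm above the bench, clamp's y -55 mm; axis along the clamp's x. From start to stop the handle swings 0.8 to 1.05 rad. The clamp's adjusting screw sets where it stops: anywhere from 0.2 rad above level to 0.12 rad below, to be found by feel. Let go before centre, it springs back open.
- handle_end (a point): point on the top face of the handle, 150 mm from the pivot axis along the bar and 8 mm above its centre line; 15 mm short of the free end.
- release_pad (a point): centre of the top of the release lever's thumb plate (28 x 36 mm), 87 mm above the bench beside the handle, 95 mm off the handle's plane. The lever turns about an axis along the clamp's x, 62 mm from this point towards the clamp's +y and 70 mm above the bench. When the clamp lets go, the handle flies up in its own plane.
- release (a joint): angle of the release lever: 0 at rest (sprung back by itself), 0.50 rad fully pressed down against its stop (the plate then lies about 30 mm lower). It takes about 4 to 10 N; the locked clamp springs open somewhere between 0.15 and 0.4 rad.
- screwdriver: screwdriver, 190 mm, lying on the bench beside the clamp; leave it alone
- tin: low round aluminium tin, 52 mm wide and 34 mm high, on the bench beside the clamp; leave it alone
- adapter: small turned steel connector, 22 mm wide, 26 mm high, standing on the bench beside the clamp; leave it alone
Things that resemble listed ones, but are neither listed nor needed, are in the scene too. Several things have the shape of the case; the one meant has the colours described above.

How it is judged (in metres and radians):
On the way, in this order (a step that is already met when the one before it is completed fails the run):
1. the case is home against the end stop (y of case in the frame of clamp below 0.0925 m), for 0.1 s.
2. the clamp, untouched, grips the pushed-in button by itself (y of case in the frame of clamp below 0.0925 m and value of joint button above 0.0042 m and contact force between jaw and case above 40 N and contact force between each of the fingers, the arm and clamp below 0.5 N), for 0.3 s.
3. the release lever is pressed while the clamp is still gripping and the handle is not touched (value of joint release above 0.04 rad and contact force between jaw and case above 20 N and contact force between the fingers and handle below 0.5 N).
At the end, for the whole second after the job is handed in: The case lies at rest in the channel within 2.5 mm of its home place against the end stop, the button is pushed in (at least 4.2 of its 5 mm), the jaw is open with its foot at least 8 mm clear of the button, and the release lever is back at rest (below 0.05 rad) (y of case in the frame of clamp below 0.0925 m and value of joint button above 0.0042 m and z of pad in the frame of case above 0.037 m and contact force between jaw and case below 0.1 N and z of case in the frame of clamp between 0.018 and 0.023 m and value of joint release below 0.05 rad and linear speed of case below 0.01 m/s); the robot touches nothing.
It fails at once if the fingers press on the clamp with more than 30 N (contact force between the fingers and clamp above 30 N).
It fails at once if the case is pushed with more than 25 N (contact force between any of the fingers, the arm and case above 25 N).
It fails at once if something lying around is moved by more than 20 mm (distance of any of screwdriver, tin, adapter from where it was at the start of the episode above 0.02 m).
It also fails if it takes over 62 s, if anything falls off the work surface, if the arm or the gripper's body presses on something with over 40 N, if the wrist force passes 120 N, or if a joint passes its speed limit or range.

## Robot

A 6-joint arm with a two-finger parallel gripper is mounted at the origin on the work surface. World frame = base frame: x ahead of the robot, y to its left, z up, the work surface at z = 0. Lengths are in m, angles in degrees, forces in N, time in s.
With the tool pointing down it reaches from about 0.3 to 0.85 m from the base axis. Payload 4.2 kg.
Tool frame: the origin (TCP) lies at the very end of the fingers, on their centre line; the grasp point (between the pads) lies 19 mm behind it (env.pinch_z is the distance from the TCP to the grasp point, in m); z points along the fingers, y is the line along which they close (so a half turn about z gives the same grasp; the last joint's range is limited). The gripper opens to 91 mm and grips with 3 to 60 N. Pads are 32 mm wide; open, the fingers measure 118 mm over their backs; the gripper's body (76 mm by 178 mm) begins 60 mm behind the grasp point.
Start: joints at [65.718, 18.312, 89.639, -0, 72.044, -1.146], TCP at [0.226, 0.529, 0.214] pointing down, gripper open.
Joint ranges: [-177.97, 177.97], [-48.28, 115.42], [12.27, 149.76], [-77.06, 257.06], [2.81, 150.46], [-146.56, 146.56]. Speed limits (degrees/s): [147.25, 147.25, 180, 180, 180, 180].

## Interface

Orientations are given as [roll, pitch, yaw] about the fixed x, y, z axes, in that order (R = Rz(yaw) Ry(pitch) Rx(roll)).
In Python, from cell import env, snapshot, get_calibration gives the robot as it stands. The module is installed in compiled form; this text tells all that it offers.
- The arm moves only by the tool servo_tool, never from a script. Its argument "rows" is a list of rows, each a list of 7 numbers: the shift along the tool's x, y, z in cm, then the turn, a rotation vector about the tool's x, y, z in degrees, then the finger opening in cm, from 0 to 9.12. In form: [[tx, ty, tz, wx, wy, wz, claw], ...]. A call has 1 to 10 rows; each row shifts and turns the commanded pose from where the row before left it, along the tool's axes as they then stand; what a row does not reach is not made up. A row lasts 1/8 s, in which the tool goes at most 62.5 mm and 10.7 degrees, less where a joint would pass 70% of its speed; a pose out of reach is approached as far as the arm can. A call is refused whole if a number of a shift passes 6.25 or a number of a turn 10.7, either way. A call with a gripper value outside its range is refused whole. The fingers move at their own pace and stop on an object; "newtons" is the grip in N (left out, the last holds). Time passes only in rows, so rows that do not move let the fingers close. It gives the time, the measured TCP pose, the force, the opening and the grip force at its end, in the units of the state.
- env.sense(): the state, without advancing time (a new reading comes with each control period).
- snapshot(name): name is "scene" or "top"; returns (picture, depth): 420x560x3 uint8, red, green, blue; 420x560 float32, m along the optical axis (not along the pixel's ray), 0 where there is no reading.
- get_calibration(name): a dict with "fovy" (degrees; the focal length in pixels is half the picture's height over the tangent of half this angle, whatever the lens; pixels are square), "cx", "cy" (the principal point, pixels), "R" (3x3) and "t" (3): a world point X has camera coordinates R X + t. Camera axes: x right, y down, z forward; pixel columns grow to the right and rows downward; lengths in m; the calibration is good to about 2 mm. A picture is of the moment at which its call begins. get_calibration takes no time and is no camera call.
- env.close_job(): hands the job in; it is judged then, once.
The state is a dict: "time_s": time; "q": joint angles; "dq": joint speeds; "effort": joint torques, N m; "tcp_pos": TCP position; "tool_rot": TCP orientation; "force": force on the tool from outside, world axes, zero at the start; "moment": the same for the moment, N m; "width": opening from 0.0 (shut) to 1.0 (fully open); "grip_force": force on a finger pad.
Only numpy, scipy, OpenCV 4.12 (cv2) and the standard library are available. Lean on these libraries where they do the work, as an engineer would, in place of code of your own. Each camera call takes 0.05 s, during which the arm holds its last target. There are 200 camera calls.

## Working session

There is one attempt and no reset: what is moved stays moved. The work goes in short steps, Python scripts to look and compute and a tool call to move; the robot and the scene stay as the last step left them, time stands still between calls to the robot, and variables do not carry over. Pictures are saved under pics/ and viewed, at most 10 in all, crops included, and the job is handed in when it is done.

Besides the shell and the picture viewer there is one more tool, called in YAML: its name, and indented under it one key for each argument. servo_tool: Moves the arm, as the interface text tells. Its arguments: {"type":"object","properties":{"rows":{"type":"array","items":{"type":"array","items":{"type":"number"}}},"newtons":{"type":"number"}},"required":["rows"]}

```bash
mkdir -p pics; cat > h.py <<'E'
import numpy as np, cv2
from cell import env, snapshot, get_calibration
def grab(n,tag):
    p,d=snapshot(n); np.savez(f'pics/{tag}.npz',p=p,d=d); return p,d
def w(n,d,u,v,z=None):
    c=get_calibration(n); f=210/np.tan(np.radians(c['fovy']/2)); R=np.array(c['R']);t=np.array(c['t'])
    ray=np.array([(u-c['cx'])/f,(v-c['cy'])/f,1.]); o=-R.T@t; r=R.T@ray
    if z is not None: return o+r*(z-o[2])/r[2]
    return o+r*float(np.median(d[v-1:v+2,u-1:u+2]))
E
python3 - <<'E'
from h import *
for n in('scene','top'):
    p,d=grab(n,n+'0'); cv2.imwrite(f'pics/{n}0.png',cv2.resize(p[:,:,::-1],(800,600),interpolation=cv2.INTER_CUBIC))
    c=get_calibration(n); print(n,c)
print(env.sense())
E
```

```text
scene {'fovy': 51.31460973545517, 'cx': 282.9881416979122, 'cy': 211.69920157444608, 'R': array([[-0.84470525,  0.53518994, -0.00669128],
       [ 0.30586935,  0.47242755, -0.8265931 ],
       [-0.43922317, -0.70027418, -0.56276023]]), 't': array([ 0.42740854, -0.08362027,  1.13692253])}
top {'fovy': 56.88934543284491, 'cx': 283.59828484794474, 'cy': 206.1708549617185, 'R': array([[ 0.00177954, -0.99979495, -0.02017149],
       [-0.98297529,  0.00195722, -0.18372735],
       [ 0.18372916,  0.02015502, -0.98277025]]), 't': array([0.06937333, 0.6019629 , 0.95580086])}
{'time_s': 0.1, 'q': array([ 6.57169198e+01,  1.83471925e+01,  8.96989878e+01, -1.09236340e-03,
        7.20463034e+01, -1.14471202e+00]), 'dq': array([-0.10337742, -0.0537933 , -0.16577459, -0.03682673, -0.03646788,
        0.01646383]), 'effort': array([ 1.24142873e-03, -4.13326406e+01, -2.32512027e+01,  7.29979249e-02,
        4.22331900e-02, -5.79440393e-05]), 'tcp_pos': array([0.22575118, 0.52832641, 0.21321515]), 'tool_rot': array([-1.79907514e+02, -8.09187257e-04,  1.56861969e+02]), 'force': array([1.12946128, 0.27133495, 0.18489488]), 'moment': array([-0.03810493, -0.0575504 , -0.03123699]), 'grip_force': 0.0, 'width': 0.9978596411461068}
```

View pics/scene0.png

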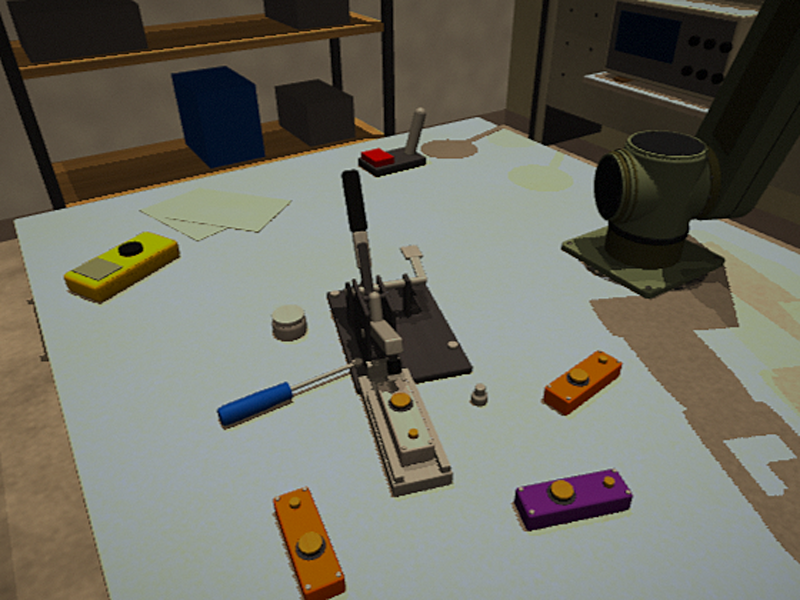

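View pics/top0.png

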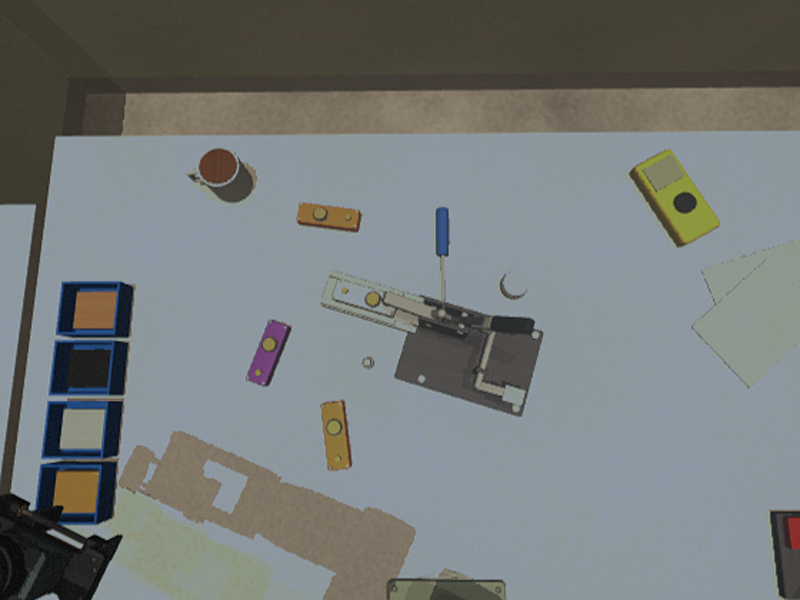

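Both pictures show candidates for the case: silver one in the channel (scene 405,420; top 360,292), orange ones (top 328,217; 336,435), and purple (top 268,352). I choose the silver one. The clamp's lever plate is at top (514,395), the handle end at (530,325), and the clamp's +y points left and slightly up. Next, a close crop.

```bash
python3 - <<'E'
from h import *
p=np.load('pics/top0.npz')['p']
c=p[180:300,215:390,::-1]; c=cv2.resize(c,None,fx=4.5,fy=4.5,interpolation=cv2.INTER_CUBIC); c=cv2.convertScaleAbs(c,alpha=1.5,beta=10)
print(c.shape); cv2.imwrite('pics/c1.png',c)
E
```

```text
(540, 788, 3)
```

View pics/c1.png

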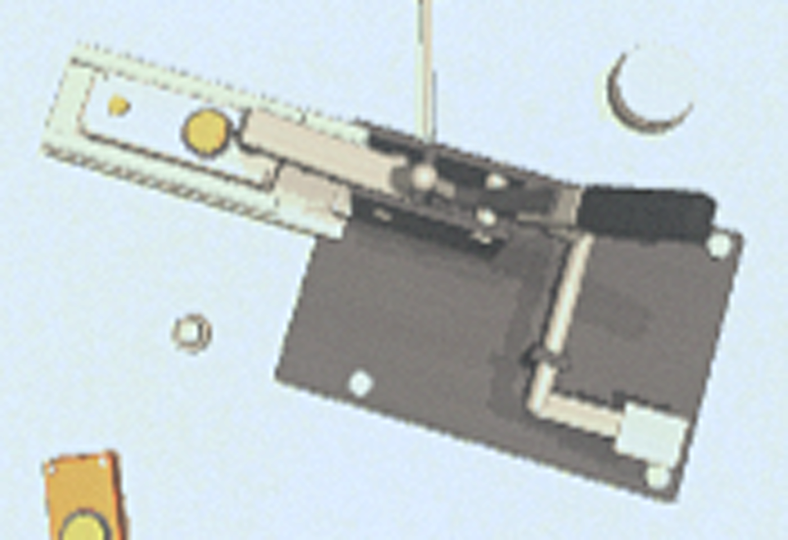

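```bash
python3 - <<'E'
from h import *
d=np.load('pics/top0.npz')['d']
def P(x,y,z=None):
    u=215+(x-1.75)/4.5; v=180+(y-1.75)/4.5
    a=w('top',d,u,v,z) if z is not None else None
    return a, w('top',d,int(round(u)),int(round(v)))
for n,x,y,z in [('plA',743,233,.012),('plB',676,500,.012),('plC',277,378,.012),('pad',653,435,.087),('padUL',628,402,.087),('padUR',690,418,.087),('padLR',684,468,.087),('padLL',617,454,.087),('button',207,132,.051),('small',118,105,.046),('caseO1',93,70,.046),('caseO2',78,133,.046),('chanO1',75,45,.03),('chanO2',45,155,.03),('handle end',700,215,.2),('handle mid',600,208,.2),('jawL1',245,130,.13),('adapter',192,332,.026),('tin',653,88,.034),('sdtip',425,135,.005),('sd',425,5,.005)]:
    a,b=P(x,y,z); print(n,a.round(4),b.round(4))
E
```

```text
plA [ 0.541  -0.1877  0.012 ] [ 5.435e-01 -1.912e-01  1.000e-04]
plB [ 0.3853 -0.1423  0.012 ] [ 0.3843 -0.1447  0.0012]
plC [0.4552 0.0897 0.012 ] [0.4546 0.0906 0.0005]
pad [ 0.422  -0.1173  0.087 ] [ 0.4226 -0.1183  0.0856]
padUL [ 0.4396 -0.1044  0.087 ] [ 0.4413 -0.116   0.011 ]
padUR [ 0.4311 -0.1376  0.087 ] [ 0.4335 -0.1523  0.0123]
padLR [ 0.4044 -0.1334  0.087 ] [ 0.4024 -0.1507  0.0009]
padLL [ 0.4118 -0.0976  0.087 ] [ 0.413  -0.0984  0.086 ]
button [0.5957 0.1298 0.051 ] [0.5954 0.1287 0.0519]
small [0.6128 0.1829 0.046 ] [0.6115 0.1816 0.052 ]
caseO1 [0.634  0.1981 0.046 ] [0.6397 0.2025 0.0218]
caseO2 [0.5961 0.206  0.046 ] [0.6011 0.2098 0.0211]
chanO1 [0.6529 0.2118 0.03  ] [0.6585 0.2171 0.0011]
chanO2 [0.5857 0.2279 0.03  ] [0.5901 0.2313 0.0046]
handle end [ 0.5272 -0.1244  0.2   ] [ 0.5224 -0.1153  0.2431]
handle mid [ 0.5307 -0.0757  0.2   ] [ 0.5315 -0.0771  0.1912]
jawL1 [0.5826 0.103  0.13  ] [0.5856 0.1037 0.1199]
adapter [0.4812 0.1391 0.026 ] [0.4823 0.1399 0.0247]
tin [ 0.6248 -0.1334  0.034 ] [ 0.6254 -0.1343  0.033 ]
sdtip [6.019e-01 6.000e-04 5.000e-03] [0.5993 0.0012 0.0135]
sd [ 6.833e-01 -2.000e-04  5.000e-03] [6.803e-01 4.000e-04 1.390e-02]
```

The enlarged crop confirms the silver case with the brass button (207,132). Its outer end is around (85,100) and the lever plate is at (653,435). The geometry gives yaw ≈ -16.6°, clamp origin ≈ (0.562, 0.018), case y ≈ 0.132 (42 mm to go), and handle ≈ 0.98 rad up. All of this fits the stated sizes, so I start moving.

servo_tool:
  rows:
    - [-6, -1.2, 0, 0, 0, 0, 0]
    - [-6, -1.2, 0, 0, 0, 0, 0]
    - [-6, -1.2, 0, 0, 0, 0, 0]
    - [-6, -1.2, 0, 0, 0, 0, 0]
    - [-6, -1.2, 0, 0, 0, 0, 0]
    - [-6, -1.2, 0, 0, 0, 0, 0]
    - [-6, -1.2, 0, 0, 0, 0, 0]
    - [-6, -1.2, 0, 0, 0, 0, 0]
    - [0, 0, 0, 0, 0, 10.5, 0]
    - [0, 0, 0, 0, 0, 10.5, 0]

```text
time_s: 1.35
tcp_pos: [0.6301, 0.2508, 0.2128]
tool_rot: [-179.9, -0.1, 135.4]
force: [0.9, -0.4, -0.4]
width: 0.001
grip_force: 0.0
```

servo_tool:
  rows:
    - [0, 0, 0, 0, 0, 10.5, 0]
    - [0, 0, 0, 0, 0, 10.5, 0]
    - [0, 0, 0, 0, 0, 10.5, 0]
    - [0, 0, 0, 0, 0, 10.5, 0]
    - [0, 0, 0, 0, 0, 10.5, 0]
    - [0, 0, 0, 0, 0, 10, 0]
    - [0, 0, 0, 0, 0, 0, 0]

```text
time_s: 2.22
tcp_pos: [0.6294, 0.2518, 0.2134]
tool_rot: [-179.9, 0.0, 73.5]
force: [-0.8, 0.4, -0.4]
width: 0.003
grip_force: 0.0
```

servo_tool:
  rows:
    - [0, 0.25, 5, 0, 0, 0, 0]
    - [0, 0, 5, 0, 0, 0, 0]
    - [0, 0, 5, 0, 0, 0, 0]
    - [0, 0, 2.6, 0, 0, 0, 0]
    - [-1, 0, 0, 0, 0, 0, 0]
    - [-1, 0, 0, 0, 0, 0, 0]
    - [-0.6, 0, 0, 0, 0, 0, 0]
    - [-0.4, 0, 0, 0, 0, 0, 0]
    - [-0.4, 0, 0, 0, 0, 0, 0]

```text
time_s: 3.35
tcp_pos: [0.6229, 0.2189, 0.0389]
tool_rot: [179.9, -0.1, 73.3]
force: [0.7, 2.6, 1.4]
width: 0.003
grip_force: 1.5
```

servo_tool:
  rows:
    - [-0.5, 0, 0, 0, 0, 0, 0]
    - [-0.5, 0, 0, 0, 0, 0, 0]
    - [-0.5, 0, 0, 0, 0, 0, 0]
    - [-0.5, 0, 0, 0, 0, 0, 0]
    - [-0.5, 0, 0, 0, 0, 0, 0]
    - [-0.4, 0, 0, 0, 0, 0, 0]
    - [-0.3, 0, 0, 0, 0, 0, 0]
    - [-0.2, 0, 0, 0, 0, 0, 0]

```text
time_s: 4.35
tcp_pos: [0.6125, 0.1859, 0.0379]
tool_rot: [-180.0, -0.0, 73.4]
force: [0.8, 3.8, 2.7]
width: 0.002
grip_force: 2.0
```

servo_tool:
  rows:
    - [-0.2, 0, 0, 0, 0, 0, 0]
    - [-0.15, 0, 0, 0, 0, 0, 0]

```text
time_s: 4.6
tcp_pos: [0.612, 0.1838, 0.038]
tool_rot: [180.0, -0.2, 73.3]
force: [1.8, 8.9, 1.3]
width: 0.009
grip_force: 4.6
```

servo_tool:
  rows:
    - [-0.05, 0, 0, 0, 0, 0, 0]
    - [0, 0, 0, 0, 0, 0, 0]

```text
time_s: 4.85
tcp_pos: [0.612, 0.1838, 0.038]
tool_rot: [180.0, -0.2, 73.3]
force: [2.5, 8.1, 1.4]
width: 0.005
grip_force: 4.1
```

```bash
python3 - <<'E'
from h import *
p,d=grab('scene','s1')
c=p[180:360,210:450,::-1]; cv2.imwrite('pics/s1.png',cv2.convertScaleAbs(cv2.resize(c,(800,600),interpolation=cv2.INTER_CUBIC),alpha=1.4))
E
```

```text
(no output)
```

View pics/s1.png

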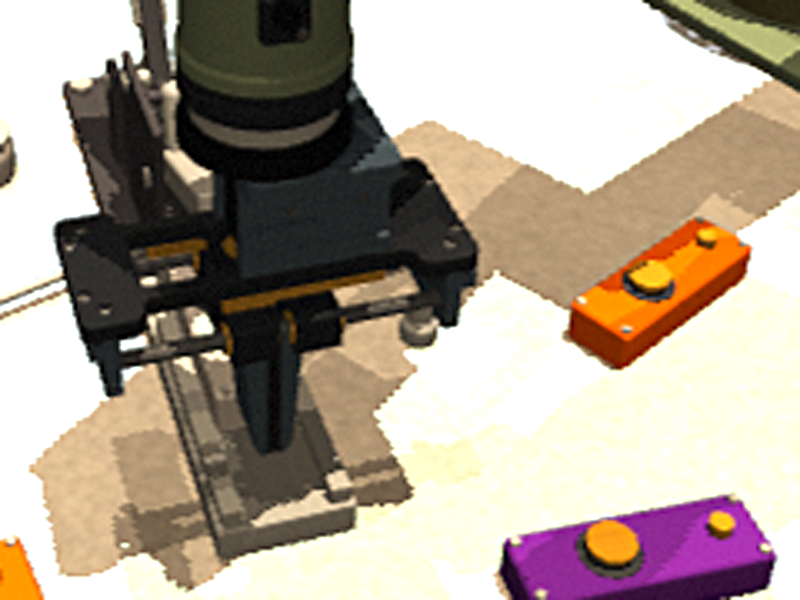

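The gripper hides the case in this view, with the fingers at (270,440). I'll push a little further to tell a jam from the stop.

servo_tool:
  rows:
    - [-0.1, 0, 0, 0, 0, 0, 0]
    - [0, 0, 0, 0, 0, 0, 0]

```text
time_s: 5.15
tcp_pos: [0.6125, 0.1836, 0.0381]
tool_rot: [179.9, -0.3, 73.3]
force: [3.3, 10.7, -0.6]
width: 0.004
grip_force: 5.2
```

servo_tool:
  rows:
    - [0.5, 0, 0, 0, 0, 0, 0]
    - [1, 0, -1, 0, 0, 0, 0]
    - [1, 0, -5, 0, 0, 0, 0]
    - [0, 0, -6, 0, 0, 0, 0]
    - [0, 0, -6, 0, 0, 0, 0]
    - [0, 0, -6, 0, 0, 0, 0]
    - [0, 0, -2, 0, 0, 0, 0]
    - [-5, 0, 0, 0, 0, 0, 0]
    - [-6, 0, 0, 0, 0, 0, 0]
    - [-6, 0, 0, 0, 0, 0, 0]

```text
time_s: 6.4
tcp_pos: [0.5684, 0.0406, 0.298]
tool_rot: [-180.0, 0.1, 73.4]
force: [0.3, -0.2, 0.9]
width: 0.002
grip_force: 0.0
```

servo_tool:
  rows:
    - [-6, 0, 0, 0, 0, 0, 0]
    - [-6, 0, 0, 0, 0, 0, 0]
    - [-2.7, 0, 0, 0, 0, -10.5, 0]
    - [0, 0, 0, 0, 0, -10.5, 0]
    - [0, 0, 0, 0, 0, -10.5, 0]
    - [0, 0, 0, 0, 0, -10.5, 0]
    - [0, 0, 0, 0, 0, -10.5, 0]
    - [0, 0, 0, 0, 0, -10.5, 0]
    - [0, 0, 0, 0, 0, -10.5, 0]
    - [0, 0, 0, 0, 0, -10.5, 0]

```text
time_s: 7.65
tcp_pos: [0.5268, -0.0987, 0.2981]
tool_rot: [-179.9, -0.1, 157.7]
force: [-0.5, -0.2, -0.5]
width: 0.004
grip_force: 0.0
```

servo_tool:
  rows:
    - [0, 0, 0, 0, 0, -6, 0]
    - [0, 0, 0, 0, 0, 0, 0]

```text
time_s: 7.9
tcp_pos: [0.527, -0.0987, 0.298]
tool_rot: [-180.0, -0.1, 163.3]
force: [0.6, -0.7, 0.1]
width: 0.004
grip_force: 0.0
```

```bash
python3 - <<'E'
from h import *
p,d=grab('top','t1')
c=p[180:300,215:390,::-1]; c=cv2.resize(c,None,fx=4.5,fy=4.5,interpolation=cv2.INTER_CUBIC); c=cv2.convertScaleAbs(c,alpha=1.3,beta=0)
cv2.imwrite('pics/c2.png',c); print(env.sense()['force'])
E
```

```text
[1.04163751 0.15803139 0.61986295]
```

View pics/c2.png

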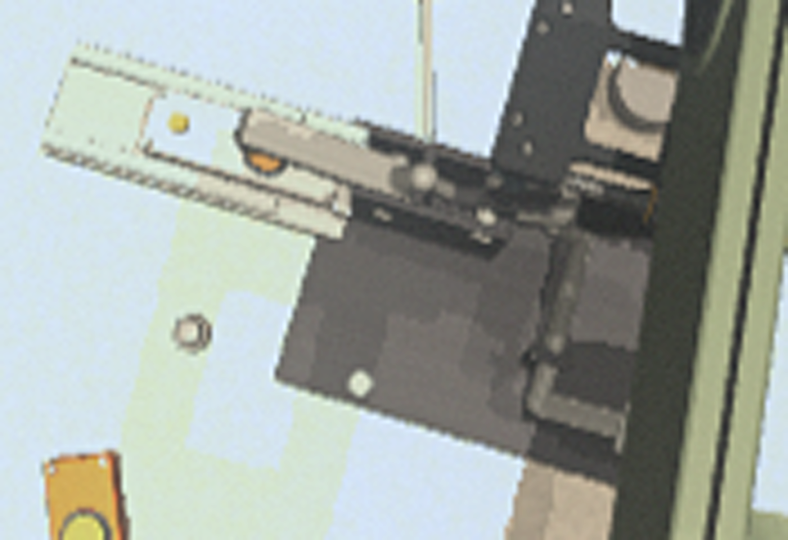

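```bash
python3 - <<'E'
from h import *
d=np.load('pics/top0.npz')['d']
o=np.array([.5623,.0177]);yh=np.array([.2857,.958]);xh=np.array([.958,-.2857])
for n,x,y,z in [('small0',118,105,.046),('small1',179,123,.046),('out1',148,122,.046),('chanO z.02',60,102,.02),('chanO z.03',60,102,.03),('inner?30',345,215,.042),('inner edge .02',343,237,.02)]:
    a=w('top',d,215+(x-1.75)/4.5,180+(y-1.75)/4.5,z)[:2]-o; print(n,(a@xh).round(4),(a@yh).round(4))
p,d=grab('scene','s2')
c=p[220:340,230:340,::-1]; cv2.imwrite('pics/s2.png',cv2.convertScaleAbs(cv2.resize(c,(550,600),interpolation=cv2.INTER_CUBIC),alpha=1.3))
E
```

```text
small0 0.0012 0.1727
small1 0.0012 0.1349
out1 -0.0034 0.1526
chanO z.02 -0.0031 0.2117
chanO z.03 -0.0045 0.2095
inner?30 -0.0227 0.0263
inner edge .02 -0.0329 0.0245
```

View pics/s2.png

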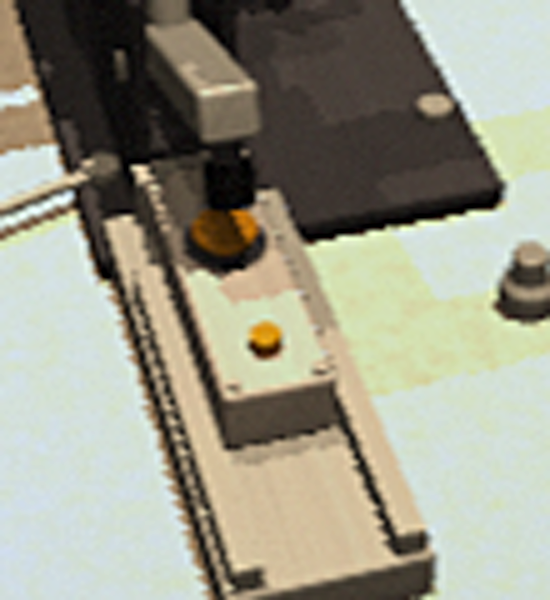

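Case reads home within the measuring error: its travel was 38 mm, and the push met a firm stop. The channel's inner end suggests my origin is about 3 mm off along y. The picture shows the case outer end at (280,410) and the pad above the button at (230,190). Now the handle.

servo_tool:
  rows:
    - [0, 0.35, 3, 0, 0, 0, 0]
    - [0, 0, 2.5, 0, 0, 0, 0]
    - [0, 0, 0.6, 0, 0, 0, 0]
    - [0, 0, 0.5, 0, 0, 0, 0]

```text
time_s: 8.5
tcp_pos: [0.5289, -0.0953, 0.2324]
tool_rot: [180.0, 0.1, 163.3]
force: [0.7, -0.4, -0.3]
width: 0.005
grip_force: 0.0
```

servo_tool:
  rows:
    - [0, -0.7, 0.5, 0, 0, 0, 0]
    - [0, -0.7, 0.5, 0, 0, 0, 0]
    - [0, -0.6, 0.5, 0, 0, 0, 0]
    - [0, -0.7, 0.7, 0, 0, 0, 0]
    - [0, -0.7, 0.7, 0, 0, 0, 0]
    - [0, -0.6, 0.8, 0, 0, 0, 0]

```text
time_s: 9.25
tcp_pos: [0.517, -0.1344, 0.1947]
tool_rot: [-180.0, 0.0, 163.4]
force: [-0.6, -0.7, 6.9]
width: 0.004
grip_force: 3.0
```

servo_tool:
  rows:
    - [0, -0.5, 0.8, 0, 0, 0, 0]
    - [0, -0.4, 0.6, 0, 0, 0, 0]
    - [0, -0.3, 0.6, 0, 0, 0, 0]

```text
time_s: 9.62
tcp_pos: [0.5138, -0.1464, 0.1755]
tool_rot: [-179.9, 0.1, 163.4]
force: [-1.1, -2.1, 9.6]
width: 0.005
grip_force: 4.2
```

servo_tool:
  rows:
    - [0, -0.3, 0.5, 0, 0, 0, 0]
    - [0, -0.2, 0.5, 0, 0, 0, 0]

```text
time_s: 9.88
tcp_pos: [0.5126, -0.1512, 0.1661]
tool_rot: [-179.9, 0.2, 163.4]
force: [-1.0, -2.0, 12.2]
width: 0.007
grip_force: 5.5
```

servo_tool:
  rows:
    - [0, -0.2, 0.4, 0, 0, 0, 0]
    - [0, -0.2, 0.4, 0, 0, 0, 0]

```text
time_s: 10.12
tcp_pos: [0.5116, -0.1546, 0.1582]
tool_rot: [-179.9, 0.2, 163.4]
force: [-1.4, 0.9, 12.3]
width: 0.004
grip_force: 5.9
```

servo_tool:
  rows:
    - [0, -0.15, 0.4, 0, 0, 0, 0]
    - [0, -0.15, 0.4, 0, 0, 0, 0]

```text
time_s: 10.38
tcp_pos: [0.5107, -0.1575, 0.1502]
tool_rot: [-179.9, 0.2, 163.4]
force: [-0.6, 0.5, 12.9]
width: 0.006
grip_force: 5.8
```

servo_tool:
  rows:
    - [0, -0.1, 0.3, 0, 0, 0, 0]
    - [0, -0.1, 0.3, 0, 0, 0, 0]

```text
time_s: 10.62
tcp_pos: [0.51, -0.1594, 0.144]
tool_rot: [-179.9, 0.1, 163.4]
force: [-0.8, -0.3, 10.6]
width: 0.004
grip_force: 5.3
```

servo_tool:
  rows:
    - [0, -0.1, 0.3, 0, 0, 0, 0]

```text
time_s: 10.75
tcp_pos: [0.5097, -0.1602, 0.1409]
tool_rot: [-180.0, 0.1, 163.4]
force: [-1.1, -0.7, 10.4]
width: 0.004
grip_force: 5.0
```

Falling; nearing centre.

servo_tool:
  rows:
    - [0, -0.1, 0.3, 0, 0, 0, 0]
    - [0, -0.05, 0.3, 0, 0, 0, 0]

```text
time_s: 11.0
tcp_pos: [0.5091, -0.1616, 0.1345]
tool_rot: [-179.9, 0.1, 163.4]
force: [-1.4, -0.7, 8.7]
width: 0.004
grip_force: 4.1
```

servo_tool:
  rows:
    - [0, -0.05, 0.3, 0, 0, 0, 0]

```text
time_s: 11.12
tcp_pos: [0.5088, -0.1622, 0.1313]
tool_rot: [-179.9, 0.1, 163.4]
force: [-0.9, -0.4, 7.7]
width: 0.009
grip_force: 3.7
```

servo_tool:
  rows:
    - [0, -0.05, 0.3, 0, 0, 0, 0]
    - [0, 0, 0.3, 0, 0, 0, 0]

```text
time_s: 11.38
tcp_pos: [0.5084, -0.1631, 0.125]
tool_rot: [-179.9, 0.0, 163.4]
force: [-0.8, -4.1, 6.3]
width: 0.008
grip_force: 2.7
```

servo_tool:
  rows:
    - [0, 0, 0.3, 0, 0, 0, 0]

```text
time_s: 11.5
tcp_pos: [0.5083, -0.1632, 0.1217]
tool_rot: [-179.9, 0.0, 163.4]
force: [-0.6, -3.2, 4.3]
width: 0.006
grip_force: 2.1
```

servo_tool:
  rows:
    - [0, 0, 0.3, 0, 0, 0, 0]
    - [0, 0, 0.3, 0, 0, 0, 0]

```text
time_s: 11.75
tcp_pos: [0.5083, -0.162, 0.1153]
tool_rot: [-180.0, -0.0, 163.4]
force: [-0.2, -2.4, 2.8]
width: 0.007
grip_force: 1.1
```

servo_tool:
  rows:
    - [0, 0, 0.2, 0, 0, 0, 0]

```text
time_s: 11.88
tcp_pos: [0.5083, -0.1616, 0.1133]
tool_rot: [180.0, -0.1, 163.4]
force: [0.7, -1.2, 0.8]
width: 0.004
grip_force: 0.8
```

servo_tool:
  rows:
    - [0, 0, 0.3, 0, 0, 0, 0]
    - [0, 0, 0.2, 0, 0, 0, 0]

```text
time_s: 12.12
tcp_pos: [0.5091, -0.1619, 0.1103]
tool_rot: [-180.0, 0.1, 163.4]
force: [-2.6, -1.6, 16.2]
width: 0.002
grip_force: 7.8
```

servo_tool:
  rows:
    - [0, 0, 0.2, 0, 0, 0, 0]
    - [0, 0, 0, 0, 0, 0, 0]

```text
time_s: 12.38
tcp_pos: [0.5095, -0.1621, 0.1096]
tool_rot: [-180.0, 0.2, 163.4]
force: [-3.6, -1.3, 18.7]
width: 0.0
grip_force: 9.4
```

servo_tool:
  rows:
    - [0, 0, -0.5, 0, 0, 0, 0]
    - [0, 0, -1, 0, 0, 0, 0]
    - [0, 0, -4, 0, 0, 0, 0]
    - [5, 0.8, 0, 0, 0, 0, 0]
    - [4.6, 1, 0, 0, 0, 0, 0]
    - [0, 0, 0, 0, 0, 0, 0]

```text
time_s: 13.12
tcp_pos: [0.4185, -0.1153, 0.1616]
tool_rot: [180.0, -0.2, 163.4]
force: [-0.0, -0.6, 0.1]
width: 0.007
grip_force: 0.0
```

```bash
python3 - <<'E'
from h import *
p,d=grab('scene','s3')
c=p[130:310,190:430,::-1]; cv2.imwrite('pics/s3.png',cv2.convertScaleAbs(cv2.resize(c,(800,600),interpolation=cv2.INTER_CUBIC),alpha=1.4))
E
```

```text
(no output)
```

View pics/s3.png

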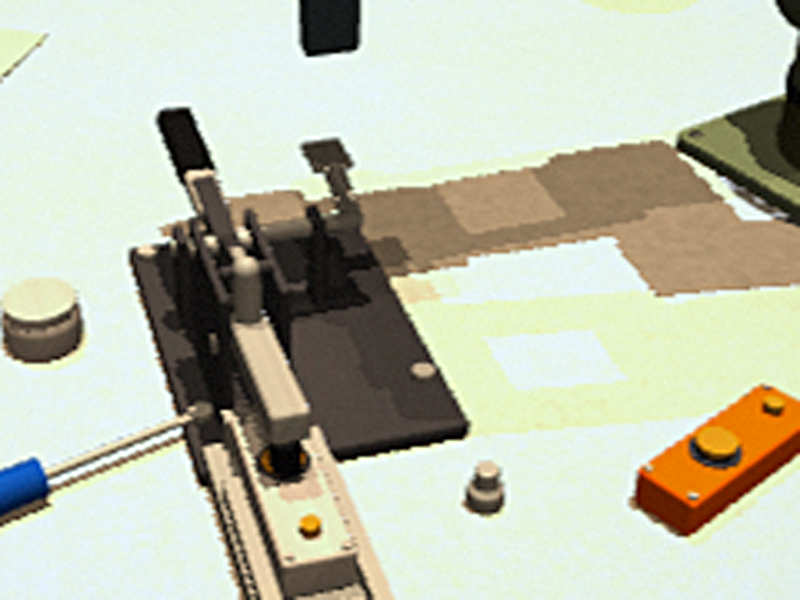

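Locked: the handle is down at (185,150) and the pad sits on the button (285,460). The fingertip at (330,40) is over the lever plate (328,152). Now the release.

servo_tool:
  rows:
    - [-0.4, 0, 3, 0, 0, 0, 0]
    - [0, 0, 3.5, 0, 0, 0, 0]
    - [0, 0, 0.8, 0, 0, 0, 0]
    - [0, 0, 0.5, 0, 0, 0, 0]
    - [0, 0, 0.4, 0, 0, 0, 0]

```text
time_s: 13.8
tcp_pos: [0.4264, -0.1188, 0.0808]
tool_rot: [-180.0, 0.1, 163.4]
force: [-2.6, -1.7, 3.0]
width: 0.007
grip_force: 1.5
```

servo_tool:
  rows:
    - [0, 0, 0.4, 0, 0, 0, 0]
    - [0, 0, 0.3, 0, 0, 0, 0]

```text
time_s: 14.05
tcp_pos: [0.4267, -0.1189, 0.0734]
tool_rot: [-180.0, 0.2, 163.4]
force: [-0.7, -3.4, 3.9]
width: 0.004
grip_force: 1.8
```

servo_tool:
  rows:
    - [0, 0, 0.4, 0, 0, 0, 0]
    - [0, 0, 0.3, 0, 0, 0, 0]

```text
time_s: 14.3
tcp_pos: [0.4266, -0.1187, 0.0661]
tool_rot: [-180.0, 0.1, 163.4]
force: [0.5, -4.1, 3.2]
width: 0.007
grip_force: 2.0
```

servo_tool:
  rows:
    - [0, 0, 0.3, 0, 0, 0, 0]
    - [0, 0, 0.1, 0, 0, 0, 0]

```text
time_s: 14.55
tcp_pos: [0.4264, -0.1182, 0.062]
tool_rot: [180.0, 0.1, 163.3]
force: [2.0, -2.4, 3.4]
width: 0.005
grip_force: 1.8
```

```bash
python3 - <<'E'
from h import *
p,d=grab('scene','s4')
c=p[100:310,190:430,::-1]; cv2.imwrite('pics/s4.png',cv2.convertScaleAbs(cv2.resize(c,(685,600),interpolation=cv2.INTER_CUBIC),alpha=1.4))
E
```

```text
(no output)
```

View pics/s4.png

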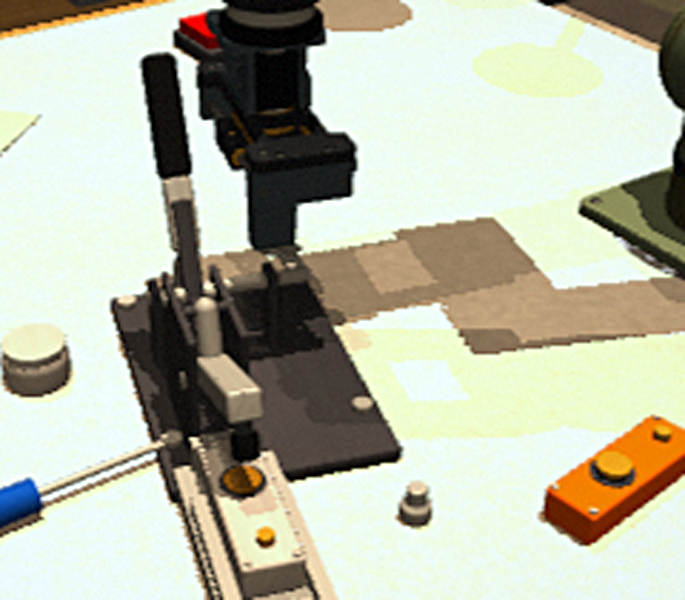

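The clamp has sprung open: the handle is up at (165,120), the pad is clear of the pushed-in button (242,475), and the case is in place. I lift straight up so the lever returns.

servo_tool:
  rows:
    - [0, 0, -0.8, 0, 0, 0, 0]
    - [0, 0, -1, 0, 0, 0, 0]
    - [0, 0, -1.5, 0, 0, 0, 0]
    - [0, 0, -4, 0, 0, 0, 0]
    - [3, 0, -5, 0, 0, 0, 0]
    - [0, 0, 0, 0, 0, 0, 0]
    - [0, 0, 0, 0, 0, 0, 0]
    - [0, 0, 0, 0, 0, 0, 0]

```text
time_s: 15.6
tcp_pos: [0.3961, -0.1092, 0.1836]
tool_rot: [180.0, -0.2, 163.4]
force: [0.4, 0.2, -0.1]
width: 0.003
grip_force: 0.0
```

```bash
python3 - <<'E'
from h import *
p,d=grab('scene','s5'); p2=np.load('pics/s2.npz')['p']
f=lambda q:cv2.convertScaleAbs(cv2.resize(q[220:340,230:340,::-1],(400,436),interpolation=cv2.INTER_CUBIC),alpha=1.3)
g=cv2.resize(p[150:250,230:330,::-1],(400,400))
cv2.imwrite('pics/s5.png',np.hstack([f(p2),f(p)]))
E
```

```text
(no output)
```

View pics/s5.png

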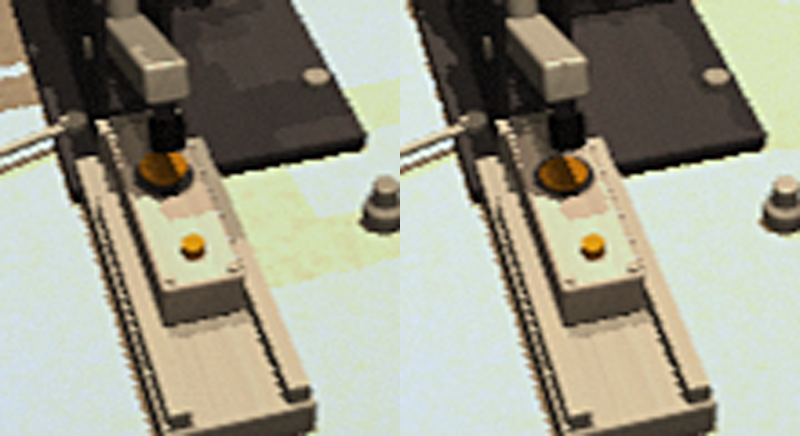

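Comparing before (left) and after (right), the case hasn't moved (outer end around (605,300)), the button is lower and the pad is clear. I'm handing in.

```bash
python3 -c "
from cell import env
print(env.close_job())"
```

```text
the job is handed in; nothing more can be done
None
```

I pushed the case against the end stop, locked the clamp over the button, then released it, and handed the job in at about 16 s; the hand-in gave no verdict. The pictures show the clamp locked with the hand off, then open with the pad clear, the button pushed in and the case unmoved. "Fully home" rests on the firm stop I felt and images good to about 3 mm, not on a direct reading.

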